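# Change whetstones: lean the coarse stone up to dry, put the finishing stone on the bridge

## Task

The thick coarse stone on the bridge over the tub is done with: stand it on end on the drying rack, square to the rest bar and leaning back against it (not bolt upright), beside the stone already drying there but not touching it. Then lay the thinner finishing stone from its wooden box on the bridge in its place, flat on both rubber ledges between the stops and in line with the bridge. Stones chip, so set them down without dropping or knocking them, and leave the drying stone where it is.

Things in the scene. Friction and masses are not known exactly. Their poses are not given: they have to be found in the camera images.
- coarse: coarse whetstone: a plain grey slab 185 x 63 x 30 mm, about 0.7 kg, the thickest of the three stones; it starts lying flat on the bridge over the tub. Origin at its geometric centre; x along its 185 mm length, y along its 63 mm width, z through its 30 mm thickness
- fine: finishing whetstone: a grey slab 185 x 63 x 20 mm, about 0.47 kg; it starts lying flat on top of the wooden storage box, lengthwise on it. Origin at its geometric centre; x along the 185 mm length, y along the 63 mm width, z through the 20 mm thickness
- dry_stone: thin grey stone 185 x 63 x 15 mm, loose, already leaning on end on the drying rack on the rack's +y half, centred 75 to 95 mm from the rack's middle; the -y half is free. Origin at its geometric centre, x along its length (pointing up the lean), z out of its front face
- rack: drying rack, fixed: steel drip tray 230 (x) x 340 (y) mm, rim 12 mm; in it a wooden board of slats along x (205 x 310 mm, 12 mm gaps, tops 22 mm above the bench); towards the far side two posts (20 x 18 mm, 156 mm tall, at x = 65, y = -151 and 151 mm) carry the rest bar. Origin on the bench under the tray's centre; x from the open front (robot's side) to the bar, y along the bar, z up
- rest_bar: round wooden bar, 20 mm diameter, 290 mm long along the rack's y. Origin mid-bar on its axis, 65 mm to +x of the rack's origin, 137 mm above the bench (115 above the slats); axes as the rack's. A stone whose lower back edge stands on the slats 67 mm in front (-x) of the bar's axis leans on it at 26 degrees from upright; friction holds it there
- slats (a point): centre of the slatted board's top surface, 22 mm above the bench, above the rack's origin; axes as the rack's
- tub: empty grey tub, fixed, 360 (x) x 240 (y) mm, rim 109 mm high, 256 mm wide. The bridge spans it along x: two 10 mm rods at y = -22 and 22, axes 118 mm up, with two black rubber jaws 70 mm wide. Each has a ledge for a stone's end (reaching in to 77.5 mm from the middle) and a stop 14 mm higher; between the jaws it is open but for the rods. Origin on the bench under its centre; z up
- bridge_seat (a point): middle of the bridge at the height of the ledges, 135 mm above the bench: where the centre of a seated stone's underside goes. The faces of the stops stand 95.5 mm either way along x (3 mm of play at each end of a stone); axes as the tub's
- stone_box: wooden storage box with lid, closed and fixed, 221 x 91 mm, flat top 60 mm above the bench. Origin on the bench under its centre, x along its length
Mind the look-alikes: they are no part of the job. What is shaped like the coarse but blue is not meant.

How it is judged:
By the outcome, as a careful person would: the job done as asked, in the order asked, and still so for the second after the job is handed in, with the robot touching nothing.
It also fails if it takes over 72 s, if anything falls off the work surface, if the arm or the gripper's body presses on something with over 40 N, if the wrist force passes 120 N, or if a joint passes its speed limit or range.

## Robot

A 7-joint arm with a two-finger parallel gripper is mounted at the origin on the work surface. World frame = base frame: x ahead of the robot, y to its left, z up, the work surface at z = 0. Lengths are in m, angles in degrees, forces in N, time in s.
With the tool pointing down it reaches from about 0.425 to 0.875 m from the base axis. Payload 8.4 kg.
Tool frame: the origin (TCP) lies at the very end of the fingers, on their centre line; the grasp point (between the pads) lies 19 mm behind it (ctrl.hold_point_z is the z of the grasp point in the tool frame, in m); z points along the fingers, y is the line along which they close (so a half turn about z gives the same grasp; the last joint's range is limited). The gripper opens to 87 mm and grips with 3 to 60 N. Pads are 19 mm wide; open, the fingers measure 117 mm over their backs; the gripper's body (75 mm by 190 mm) begins 51 mm behind the grasp point.
Start: joints at [-76.501, 19.091, 2.286, 83.961, -0.768, 76.965, -3.352], TCP at [0.214, 0.614, 0.223] pointing down, gripper open.
Joint ranges: [-147.57, 147.57], [-21.85, 119.76], [-74.77, 79.35], [14.55, 137.4], [-85.83, 265.84], [4.83, 119.75], [-152.11, 152.11]. Speed limits (degrees/s): [127.2, 127.2, 159.86, 159.86, 180, 180, 180].

## Interface

Orientations are given as [roll, pitch, yaw] about the fixed x, y, z axes, in that order (R = Rz(yaw) Ry(pitch) Rx(roll)).
In Python, from station import ctrl, eyes, workorder, recognise, silhouettes gives the robot as it stands. The module is installed in compiled form; this text tells all that it offers.
- The arm moves only by the shell command python3 -m inch 'ROWS' [OPENING] [FORCE]. ROWS is JSON, a list of rows, each an object with "translation": the shift along the tool's x, y, z normalised to -1 to 1, where 1 is 20 cm, a list of three; "twist": the turn about the tool's z normalised to -1 to 1, where 1 is 120 degrees. In form: [{"translation": [x, y, z], "twist": twist}, ...]. A call has 1 to 10 rows; each row shifts and turns the commanded pose from where the row before left it, along the tool's axes as they then stand; what a row does not reach is not made up. A row lasts 1/12 s, in which the tool goes at most 41.7 mm and 7.16 degrees, less where a joint would pass 70% of its speed; a pose out of reach is approached as far as the arm can. A call with a number of a shift or a turn outside -1 to 1 is refused whole. A call with a gripper value outside its range is refused whole. OPENING is the closure, from 0 (fully open) to 1 (shut), set as the call begins (- or left out, the last holds). The fingers move at their own pace and stop on an object; FORCE is the grip in N (left out, the last holds). Time passes only in rows, so rows that do not move let the fingers close. It gives the time, the measured TCP pose, the force, the opening and the grip force at its end, in the units of the state.
- ctrl.read_state(): the state, without advancing time (a new reading comes with each control period).
- eyes.camera(name): name is "side" or "top" or "wrist"; returns (picture, depth): 420x560x3 uint8, blue, green, red; 420x560 float32, m along the optical axis (not along the pixel's ray), 0 where there is no reading.
- eyes.camera_info(name): a dict with "intrinsics" (3x3 intrinsics, pixels), "T" (4x4, takes a point from camera to world coordinates). Camera axes: x right, y down, z forward; pixel columns grow to the right and rows downward; lengths in m; the calibration is good to about 2 mm. A picture is of the moment at which its call begins: read the wrist's pose just before it. camera_info takes no time and is no camera call; for the wrist camera it gives the pose at the moment of the call.
- workorder.sign_off(): hands the job in; it is judged then, once.
Trained networks look in the newest picture that a camera, given by its name, has taken for a name from the list of things; names that differ only in an ending like _2 or _b are one class to them, and where a whole thing is asked for, a point or a joint stands for the part that bears it (a point fixed in the world has none). Each returns a list of dicts, best first, with "confidence" (0 to 1); they miss things now and then, are a little off and sometimes report something else, mostly with a low value. They report only what shows in the picture. A call takes as long as a camera call. They do not tell look-alikes from the thing itself.
- recognise(camera, name): "box" ([left, top, right, bottom] in pixels, round what is visible of it).
- silhouettes(camera, name): "region" (420x560 bool, what is visible of it) and "box" ([left, top, right, bottom] in pixels, round what is visible of it).
The state is a dict: "t": time; "joints": joint angles; "joint_velocities": joint speeds; "joint_efforts": joint torques, N m; "eef_pos": TCP position; "tcp_rot": TCP orientation; "contact_force": force on the tool from outside, world axes, zero at the start; "ft_torque": the same for the moment, N m; "finger_gap": opening from 0.0 (shut) to 1.0 (fully open); "grip_force": force on a finger pad.
Only numpy, scipy, OpenCV 4.12 (cv2) and the standard library are available. Lean on these libraries where they do the work, as an engineer would, in place of code of your own. Each camera call takes 0.05 s, during which the arm holds its last target. There are 200 camera calls.

## Working session

There is one attempt and no reset: what is moved stays moved. The work goes in short steps, Python scripts to look and compute and a shell command to move; the robot and the scene stay as the last step left them, time stands still between calls to the robot, and variables do not carry over. Pictures are saved under pics/ and viewed, at most 10 in all, crops included, and the job is handed in when it is done.

```bash
mkdir -p pics; ls; cat > h.py <<'E'
import numpy as np, cv2
from station import ctrl, eyes, workorder, recognise, silhouettes
def pts(cam,d):
    i=eyes.camera_info(cam);K=np.array(i["intrinsics"]);T=np.array(i["T"])
    v,u=np.mgrid[0:d.shape[0],0:d.shape[1]]
    p=np.stack([(u-K[0,2])/K[0,0]*d,(v-K[1,2])/K[1,1]*d,d],-1)
    return p@T[:3,:3].T+T[:3,3]
E
python3 - <<'E'
from h import *
ims=[]
for c in ["top","side"]:
    im,d=eyes.camera(c);np.savez(f"pics/{c}.npz",im=im,d=d,P=pts(c,d));ims.append(im)
    cv2.imwrite(f"pics/{c}.png",im)
    P=pts(c,d)
    for n in ["coarse","fine","dry_stone","rack","rest_bar","tub","stone_box"]:
        for r in silhouettes(c,n)[:3]:
            q=P[r["region"]&(d>0)]
            print(c,n,round(r["confidence"],2),[int(x) for x in r["box"]],np.round(np.median(q,0),3) if len(q) else None, np.round(np.percentile(q[:,2],95),3) if len(q) else None)
print(ctrl.read_state(),ctrl.hold_point_z)
E
```

```text
pics
top coarse 0.74 [116, 273, 192, 348] [0.185 0.308 0.03 ] 0.033
top coarse 0.61 [136, 112, 178, 194] [0.538 0.294 0.165] 0.168
top fine 0.92 [268, 163, 313, 241] [ 0.445 -0.016  0.08 ] 0.084
top dry_stone 0.64 [360, 106, 388, 168] [ 0.605 -0.207  0.126] 0.192
top rack 0.7 [136, 110, 177, 195] [0.538 0.294 0.165] 0.168
top rest_bar 0.58 [350, 101, 471, 126] [ 0.657 -0.32   0.145] 0.149
top tub 0.59 [102, 77, 227, 249] [0.545 0.291 0.02 ] 0.128
top stone_box 0.85 [268, 162, 317, 255] [0.394 0.    0.06 ] 0.064
side coarse 0.93 [256, 107, 324, 144] [0.538 0.279 0.161] 0.165
side coarse 0.74 [148, 154, 200, 201] [0.181 0.294 0.026] 0.03
side fine 0.82 [241, 208, 316, 254] [ 0.444 -0.028  0.077] 0.08
side fine 0.73 [219, 104, 365, 207] [0.539 0.27  0.058] 0.124
side dry_stone 0.68 [341, 232, 393, 307] [ 0.604 -0.216  0.12 ] 0.189
side rack 0.88 [288, 227, 454, 420] [ 0.591 -0.343  0.019] 0.143
side rest_bar 0.73 [362, 236, 444, 344] [ 0.657 -0.332  0.143] 0.147
side tub 0.95 [220, 106, 363, 206] [0.539 0.274 0.058] 0.125
side stone_box 0.71 [221, 104, 363, 206] [0.539 0.27  0.057] 0.12
[... 167 characters left out ...]
([-76.50199881,  19.08988746,   2.28713742,  83.96079152,
        -0.76801407,  76.96558859,  -3.35057768]), 'joint_velocities': array([-0.02569292,  0.0234233 ,  0.08414651,  0.00916474, -0.01738557,
        0.07387992,  0.0287809 ]), 'joint_efforts': array([ 1.58241055e-03, -6.56038141e+01,  1.33372106e+00, -4.04031444e+01,
       -5.99826104e-02,  3.49156524e-02,  5.69222289e-05]), 'eef_pos': array([0.21358022, 0.61388231, 0.22256197]), 'tcp_rot': array([-1.79998949e+02, -3.27495480e-04,  1.60816700e+02]), 'contact_force': array([-0.10220211, -0.03881095,  0.36521879]), 'ft_torque': array([-0.00017876,  0.01683195,  0.00317787]), 'grip_force': 0.0, 'finger_gap': 0.999240546521193} -0.0187
```

```bash
python3 - <<'E'
import numpy as np,cv2
z=np.load("pics/top.npz");P=z["P"];im=z["im"];d=z["d"]
s=np.load("pics/side.npz")["im"]
a=cv2.resize(im[70:350,90:480],None,fx=2,fy=2,interpolation=cv2.INTER_CUBIC)
cv2.imwrite("pics/a.png",a)
b=cv2.resize(s[90:420,130:470],None,fx=1.8,fy=1.8);cv2.imwrite("pics/b.png",b)
def fit(name,box,zlo,zhi):
    l,t,r,bb=box;m=np.zeros(d.shape,bool);m[t:bb,l:r]=1
    m&=(P[...,2]>zlo)&(P[...,2]<zhi)&(d>0)
    m=cv2.morphologyEx(m.astype(np.uint8),cv2.MORPH_OPEN,np.ones((3,3)))
    n,lab,st,_=cv2.connectedComponentsWithStats(m);k=1+np.argmax(st[1:,4]);q=P[lab==k]
    (c,sz,an)=cv2.minAreaRect((q[:,:2]*1000).astype(np.float32))
    if sz[0]<sz[1]: an+=90;sz=sz[::-1]
    print(name,np.round(c,1),np.round(sz,1),"long axis yaw",round((an+90)%180-90,1),"z",np.round(np.median(q[:,2]),4),len(q))
fit("coarse",(125,100,190,205),.157,.176)
fit("fine",(255,155,325,260),.072,.09)
fit("box",(255,150,335,265),.05,.09)
fit("bar",(340,90,480,140),.13,.158)
fit("rack",(330,80,500,260),.004,.03)
fit("rackslats",(330,80,500,260),.017,.03)
fit("tubrim",(90,70,240,260),.1,.115)
fit("tuball",(90,70,240,260),.1,.18)
fit("stops",(90,70,240,260),.140,.154)
fit("blue?",(105,265,200,355),.02,.04)
E
```

```text
coarse [543.3 297.1] [187.2  64. ] long axis yaw 10.6 z 0.1649 2223
fine [449.1 -16.2] [185.3  63.3] long axis yaw 11.8 z 0.08 1999
box [437.8 -14.3] [221.4  91.2] long axis yaw 9.9 z 0.078 3342
bar [ 661.7 -340.6] [205.5  21.4] long axis yaw -79.6 z 0.1452 756
rack [ 588.  -304.9] [327.4 203.9] long axis yaw -79.5 z 0.0218 6876
rackslats [ 592.3 -342.6] [198.3  36.6] long axis yaw 10.7 z 0.022 1013
tubrim [527.5 379.6] [377.   85.5] long axis yaw 11.3 z 0.1088 1427
tuball [544.5 295.8] [383.9 255.9] long axis yaw 11.4 z 0.1251 7061
stops [444.5 274.8] [68.8 19. ] long axis yaw -79.6 z 0.149 256
blue? [184. 311.] [185.3  64.1] long axis yaw 49.1 z 0.03 2091
```

View pics/a.png

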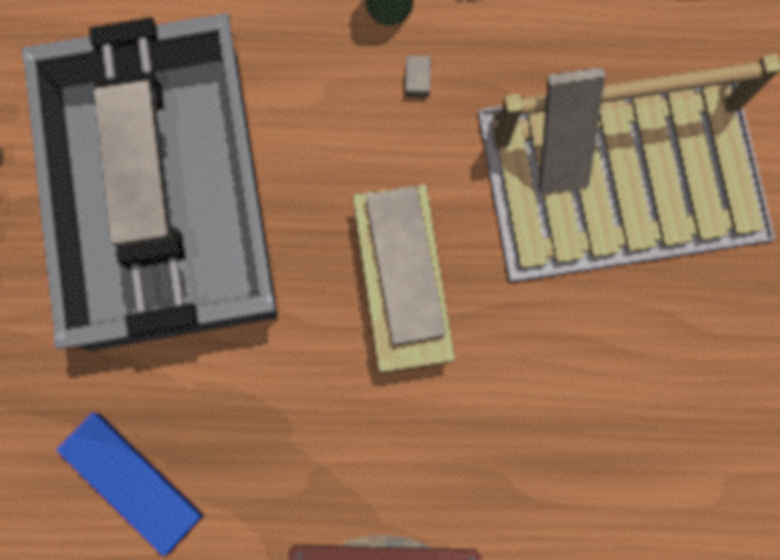

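View pics/b.png

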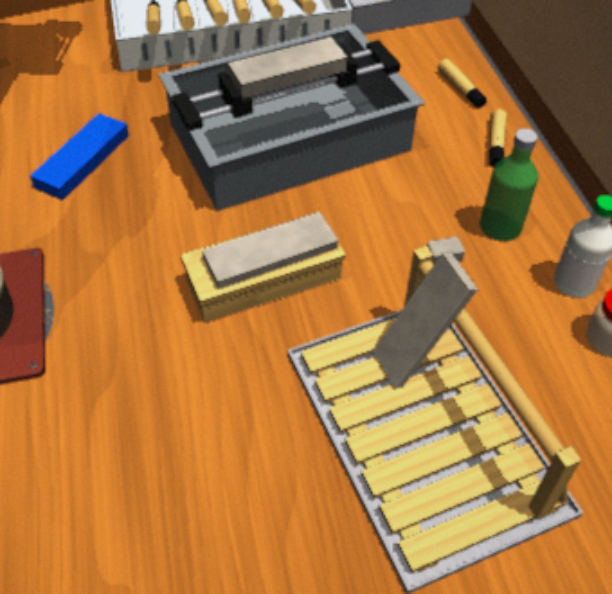

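Candidates for the coarse stone in the top picture are the grey slab on the bridge at full-frame pixel (156,153) and the blue slab at (154,310). A small grey cube sits at (299,108). The grey slab on the bridge, with its top at z = 0.165, fits the description. The blue slab is the look-alike. The fine stone is at (292,203), and the rack is on the right with the dry stone at (374,137).

```bash
python3 - <<'E'
import numpy as np,cv2
z=np.load("pics/top.npz");P=z["P"];d=z["d"];im=z["im"]
cv2.imwrite("pics/c.png",cv2.resize(im[90:215,100:240],None,fx=4,fy=4))
def sub(box,zlo,zhi):
    l,t,r,b=box;q=P[t:b,l:r].reshape(-1,3);return q[(q[:,2]>zlo)&(q[:,2]<zhi)]
def ext(name,q,c,yaw):
    a=np.radians(yaw);ux=np.array([np.cos(a),np.sin(a)]);uy=np.array([-ux[1],ux[0]])
    w=(q[:,:2]-c)*1000;X=w@ux;Y=w@uy
    print(name,len(q),"x",np.round(np.percentile(X,[0.5,2,50,98,99.5]),1),"y",np.round(np.percentile(Y,[.5,2,50,98,99.5]),1));return X,Y
# tub rim outer and jaws
C=np.array([.5445,.2958])
for yaw in(10.4,11.2):
    X,Y=ext("jaw tops",sub((95,75,235,255),.140,.154),C,yaw)
    ext("jaw near",sub((95,75,235,255),.118,.154),C,yaw)
    ext("tub",sub((90,70,240,260),.1,.115),C,yaw)
q=sub((340,90,480,140),.13,.158)
vx,vy,x0,y0=cv2.fitLine((q[:,:2]*1000).astype(np.float32),cv2.DIST_HUBER,0,.01,.01).ravel();print("bar dir",np.degrees(np.arctan2(vy,vx)),x0,y0)
R=np.array([.6,-.33])
ext("bar",q,R,10.5);ext("posts",sub((335,85,485,150),.149,.162),R,10.5);ext("slats",sub((330,80,490,260),.018,.026),R,10.5);ext("tray",sub((330,80,490,260),.006,.016),R,10.5)
q=sub((350,95,395,180),.05,.25);ext("dry",q,R,10.5)
print(np.linalg.svd(q-q.mean(0))[2][2],q.mean(0),np.percentile(q[:,2],[1,99]))
E
python3 -m inch '[{"translation":[-0.168,-0.057,0],"twist":0},{"translation":[-0.168,-0.057,0],"twist":0},{"translation":[-0.168,-0.057,0],"twist":0},{"translation":[-0.168,-0.057,0],"twist":0},{"translation":[-0.168,-0.057,0],"twist":0},{"translation":[-0.168,-0.057,0],"twist":0},{"translation":[-0.168,-0.057,0],"twist":0},{"translation":[-0.168,-0.057,0],"twist":0},{"translation":[-0.168,-0.057,0],"twist":0},{"translation":[-0.168,-0.057,0],"twist":0}]' 0
python3 -m inch '[{"translation":[-0.168,-0.057,0],"twist":0},{"translation":[-0.168,-0.057,0],"twist":0},{"translation":[-0.168,-0.057,0],"twist":0},{"translation":[-0.168,-0.057,0],"twist":0},{"translation":[0,0,0],"twist":-0.05},{"translation":[0,0,0],"twist":-0.05},{"translation":[0,0,0],"twist":-0.05},{"translation":[0,0,0],"twist":-0.05},{"translation":[0,0,0],"twist":-0.048},{"translation":[0,0,0],"twist":0}]' 0
```

```text
jaw tops 514 x [-111.6 -111.2  -93.1  108.9  110.1] y [-36.7 -34.5  -9.9  31.4  35.3]
jaw near 1825 x [-191.3 -190.2  -96.7  186.4  189.6] y [-42.2 -37.5  -7.4  35.7  40.2]
tub 2930 x [-189.8 -187.5  -15.8  184.8  187.5] y [-129.1 -127.3   -3.7  126.6  128.2]
jaw tops 514 x [-111.4 -111.   -93.2  109.   110. ] y [-35.2 -34.5  -9.6  32.4  33.9]
jaw near 1825 x [-191.3 -190.2  -96.7  186.2  189.4] y [-39.9 -37.2  -7.5  35.7  38.2]
tub 2930 x [-188.6 -187.3  -15.5  184.7  186.6] y [-127.3 -126.4   -3.5  125.8  126.9]
bar dir -78.19574 648.22363 -295.63837
bar 1261 x [27.9 29.8 53.4 67.7 68.8] y [-123.3 -118.9   37.6  192.8  194.6]
posts 335 x [37.  38.  52.9 67.8 68.8] y [-124.  -122.5  108.3  194.1  194.7]
slats 5667 x [-107.6 -105.4  -26.2   84.4   88.3] y [-118.4 -114.7   19.3  185.8  189.3]
tray 1352 x [-261.3 -200.9  -68.1  144.1  184. ] y [-185.  -135.6   13.1  204.9  221.5]
dry 1598 x [-9.7 -8.1 35.2 69.1 71.9] y [ 73.7  86.4 122.3 168.4 174.9]
[ 0.88406035  0.07194903 -0.46180151] [ 0.61018629 -0.20358723  0.13335867] [0.05277623 0.19501748]
t: 1.63
eef_pos: [0.4947, 0.3946, 0.2228]
tcp_rot: [180.0, 0.0, 160.8]
contact_force: [0.5, 0.2, 0.2]
finger_gap: 1.002
grip_force: 0.0
t: 2.47
eef_pos: [0.6054, 0.3085, 0.2225]
tcp_rot: [180.0, -0.0, -169.2]
contact_force: [-1.0, -1.1, -0.1]
finger_gap: 0.996
grip_force: 0.0
```

View pics/c.png

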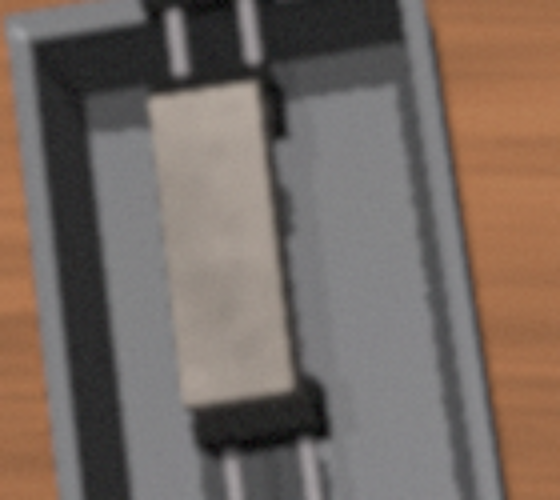

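The crop confirms it: a grey slab between the two black jaws, with its far end at about (205,90) and its near end at about (240,395). I'm going down beside its far end.

```bash
python3 -m inch '[{"translation":[0,0,0.15],"twist":0},{"translation":[0,0,0.12],"twist":0},{"translation":[0,0,0.08],"twist":0},{"translation":[0,0,0.05],"twist":0},{"translation":[0,0,0.03],"twist":0},{"translation":[0,0,0],"twist":0}]' 0
python3 -m inch '[{"translation":[0,0,0],"twist":0},{"translation":[0,0,0],"twist":0},{"translation":[0,0,0],"twist":0},{"translation":[0,0,0],"twist":0},{"translation":[0,0,0],"twist":0},{"translation":[0,0,0],"twist":0},{"translation":[0,0,0],"twist":0},{"translation":[0,0,0],"twist":0}]' 1 15
python3 - <<'E'
import numpy as np
z=np.load("pics/top.npz");P=z["P"].reshape(-1,3)
R=np.array([.6,-.33]);a=np.radians(10.5);u=np.array([np.cos(a),np.sin(a)]);v=np.array([-u[1],u[0]])
X=(P[:,:2]-R)@u*1e3;Y=(P[:,:2]-R)@v*1e3;Z=P[:,2]
for lo,hi in((-130,-100),(175,200)):
    m=(X>25)&(X<80)&(Y>lo)&(Y<hi)&(Z>.15)&(Z<.165);print("post",m.sum(),X[m].min(),X[m].max(),Y[m].min(),Y[m].max(),np.median(X[m]),np.median(Y[m]))
for yy in range(-100,70,20):
    m=(X>25)&(X<90)&(abs(Y-yy)<10)&(Z>.144)&(Z<.152);print("bar top",yy,m.sum(),np.round(np.median(X[m]),1),end=" ")
for yy in range(80,180,10):
    m=(abs(Y-yy)<5)&(X<80)&(X>-20)&(Z>.05)&(Z<.2);print("\ndry",yy,m.sum(),np.round(X[m]@np.ones(m.sum())/max(m.sum(),1),1) if m.sum() else "", np.round(np.polyfit(Z[m],X[m],1),2) if m.sum()>20 else "",end="")
E
```

```text
t: 2.97
eef_pos: [0.605, 0.3084, 0.1356]
tcp_rot: [-180.0, -0.1, -169.5]
contact_force: [0.1, 0.2, 0.3]
finger_gap: 0.998
grip_force: 0.0
t: 3.63
eef_pos: [0.6058, 0.3085, 0.1372]
tcp_rot: [180.0, 0.1, -169.4]
contact_force: [-1.0, -0.3, 6.0]
finger_gap: 0.723
grip_force: 15.0
post 76 47.930806518983644 67.59803875124824 -124.39422075797091 -105.87593874985151 57.645443324455954 -114.97073356855884
post 71 49.56540945978156 68.97389902528225 177.43022747542395 195.11750401198734 58.307515158360665 186.31441328551895
bar top -100 53 57.8 bar top -80 50 58.3 bar top -60 46 58.7 bar top -40 51 57.4 bar top -20 41 58.1 bar top 0 48 58.1 bar top 20 46 57.6 bar top 40 44 58.1 bar top 60 53 58.4 
dry 80 18 54.5 
dry 90 160 30.2 [503.7  -36.29]
dry 100 220 30.9 [506.92 -36.81]
dry 110 224 30.3 [505.2  -36.35]
dry 120 222 30.5 [506.76 -36.81]
dry 130 222 30.8 [504.72 -36.43]
dry 140 220 30.0 [504.51 -36.35]
dry 150 215 35.7 [508.61 -31.43]
dry 160 36 56.6 [712.03 -46.64]
dry 170 39 57.7 [575.71 -25.49]
```

```bash
python3 -m inch '[{"translation":[0.006,0,-0.034],"twist":0},{"translation":[0.006,0,-0.034],"twist":0},{"translation":[0.009,0,-0.033],"twist":0},{"translation":[0.009,0,-0.033],"twist":0},{"translation":[0.01,0,-0.032],"twist":0},{"translation":[0.01,0,-0.032],"twist":0},{"translation":[0.011,0,-0.031],"twist":0},{"translation":[0.011,0,-0.031],"twist":0},{"translation":[0.014,0,-0.03],"twist":0},{"translation":[0.014,0,-0.03],"twist":0}]' 1 15
python3 -m inch '[{"translation":[0,0,0],"twist":0},{"translation":[0,0,0],"twist":0},{"translation":[0,0,0],"twist":0}]' 1 60
python3 - <<'E'
from h import *
im,d=eyes.camera("side");cv2.imwrite("pics/d.png",cv2.resize(im[40:240,180:400],None,fx=3,fy=3))
E
```

```text
t: 4.47
eef_pos: [0.5865, 0.305, 0.2019]
tcp_rot: [180.0, 0.1, -169.4]
contact_force: [4.2, 0.8, -4.0]
finger_gap: 0.722
grip_force: 15.0
t: 4.72
eef_pos: [0.5867, 0.3053, 0.2014]
tcp_rot: [180.0, 0.1, -169.4]
contact_force: [5.5, 2.5, 0.1]
finger_gap: 0.716
grip_force: 60.0
```

View pics/d.png

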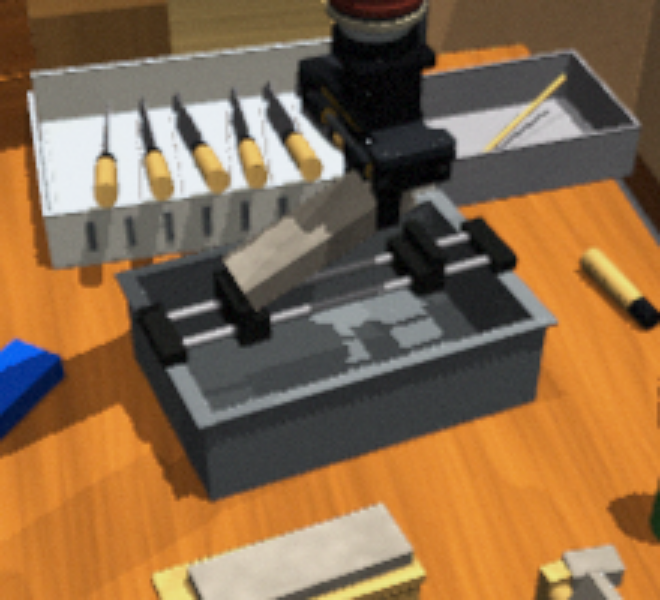

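The stone is pivoting in the pads as intended: its near end is on the near jaw at about (255,295) and its far end is up. Now I clamp and lift.

```bash
python3 -m inch '[{"translation":[0,0,-0.03],"twist":0},{"translation":[0,0,-0.04],"twist":0},{"translation":[0,0,-0.05],"twist":0},{"translation":[0,0,-0.08],"twist":0},{"translation":[0,0,-0.1],"twist":0},{"translation":[0,0,-0.1],"twist":0},{"translation":[0,0,-0.1],"twist":0},{"translation":[0,0,-0.1],"twist":0},{"translation":[0,0,0],"twist":0},{"translation":[0,0,0],"twist":0}]' 1 60
cat >> h.py <<'E'
def coarse_tilt(cam="side",name="coarse"):
    im,d=eyes.camera(cam);P=pts(cam,d);s=ctrl.read_state();c=s["eef_pos"]
    a=np.radians(s["tcp_rot"][2]-180);u=np.array([np.cos(a),np.sin(a),0]);v=np.array([-u[1],u[0],0])
    g=c+[0,0,.0187];w=P-g;X=w@u;Y=w@v;Z=w[...,2]
    m=(d>0)&(abs(Y)<.036)&(X>-.19)&(X<.06)&(Z>-.19)&(Z<.035)
    return im,X[m]*1e3,Y[m]*1e3,Z[m]*1e3
E
python3 - <<'E'
from h import *
im,X,Y,Z=coarse_tilt();print(len(X))
cv2.imwrite("pics/e.png",im)
m=(Y<-28)   # right-hand side face seen by the side camera
for n,k in(("all",Y<99),("edge",m)):
    if k.sum()>20:
        r=cv2.minAreaRect(np.c_[X[k],Z[k]].astype(np.float32));print(n,k.sum(),r)
    print(np.c_[X[k],Z[k]].min(0),np.c_[X[k],Z[k]].max(0))
can=np.zeros((300,300),np.uint8);can[np.clip(150-Z,0,299).astype(int),np.clip(X+220,0,299).astype(int)]=255
cv2.imwrite("pics/e2.png",np.hstack([cv2.resize(im[0:200,180:400],(330,300)),cv2.cvtColor(can,8)]))
E
```

```text
t: 5.6
eef_pos: [0.586, 0.305, 0.3214]
tcp_rot: [180.0, 0.1, -169.4]
contact_force: [0.1, -1.2, -8.5]
finger_gap: 0.721
grip_force: 60.0
1422
all 1422 ((-48.96383285522461, -79.20194244384766), (221.3489227294922, 212.94717407226562), 89.97994995117188)
[-155.47614936 -189.9128101 ] [57.4711829  31.45895699]
edge 576 ((-48.752967834472656, -96.30425262451172), (182.6899871826172, 208.87164306640625), 6.410691261291504)
[-144.70921336 -189.88797991] [53.68154735 15.59640061]
```

View pics/e2.png

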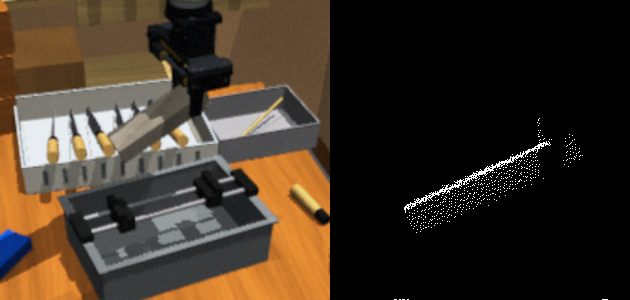

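```bash
python3 -m inch '[{"translation":[0.02,-0.049,0],"twist":0},{"translation":[0.041,-0.098,0],"twist":0},{"translation":[0.068,-0.163,0],"twist":0},{"translation":[0.068,-0.163,0],"twist":0},{"translation":[0.068,-0.163,0],"twist":0},{"translation":[0.068,-0.163,0],"twist":0},{"translation":[0.068,-0.163,0],"twist":0},{"translation":[0.068,-0.163,0],"twist":0}]' 1 60
python3 -m inch '[{"translation":[0.068,-0.163,0],"twist":0},{"translation":[0.068,-0.163,0],"twist":0},{"translation":[0.068,-0.163,0],"twist":0},{"translation":[0.068,-0.163,0],"twist":0},{"translation":[0.068,-0.163,0],"twist":0},{"translation":[0.068,-0.163,0],"twist":0},{"translation":[0.068,-0.163,0],"twist":0},{"translation":[0.068,-0.163,0],"twist":0}]' 1 60
python3 -m inch '[{"translation":[0.068,-0.163,0],"twist":0},{"translation":[0.068,-0.163,0],"twist":0},{"translation":[0.068,-0.163,0],"twist":0},{"translation":[0.068,-0.163,0],"twist":0},{"translation":[0.047,-0.114,0],"twist":0},{"translation":[0.027,-0.065,0],"twist":0},{"translation":[0,0,0],"twist":0},{"translation":[0,0,0],"twist":0}]' 1 60
python3 - <<'E'
from h import *
im,X,Y,Z=coarse_tilt()
m=(Y<-24)&(Z>-120);b=np.polyfit(X[(X<-30)&(Y<25)&(Z>-120)],Z[(X<-30)&(Y<25)&(Z>-120)],1);print(len(X),np.degrees(np.arctan(b)),X.min())
top,d=eyes.camera("top")
can=np.zeros((300,300),np.uint8);can[np.clip(150-Z,0,299).astype(int),np.clip(X+220,0,299).astype(int)]=255
cv2.imwrite("pics/f.png",np.hstack([cv2.resize(im[150:420,180:480],(400,360)),cv2.resize(top[80:400,300:560],(290,360)),cv2.cvtColor(cv2.copyMakeBorder(can,0,60,0,0,0)[:,60:160+10],8)]))
E
```

```text
t: 6.32
eef_pos: [0.5331, 0.0641, 0.319]
tcp_rot: [180.0, -0.1, -169.4]
contact_force: [0.9, -0.2, -6.7]
finger_gap: 0.714
grip_force: 60.0
t: 6.98
eef_pos: [0.4737, -0.2116, 0.3193]
tcp_rot: [179.9, -0.1, -169.4]
contact_force: [1.7, -0.0, -7.5]
finger_gap: 0.722
grip_force: 60.0
t: 7.65
eef_pos: [0.4366, -0.3863, 0.3192]
tcp_rot: [179.9, -0.1, -169.6]
contact_force: [0.8, 0.7, -8.0]
finger_gap: 0.72
grip_force: 60.0
3881 [24.01088392 75.21997908] -146.28413483820273
```

View pics/f.png

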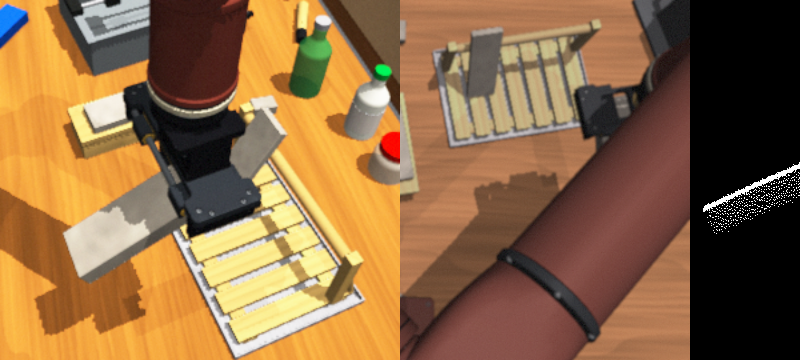

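The stone is held at 24°, clear of everything, with its lower end at about (90,260) over empty bench in front of the rack. I'm lowering it to the bench to turn it further.

```bash
python3 -m inch '[{"translation":[0,0,0.1],"twist":0},{"translation":[0,0,0.15],"twist":0},{"translation":[0,0,0.2],"twist":0},{"translation":[0,0,0.2],"twist":0},{"translation":[0,0,0.2],"twist":0},{"translation":[0,0,0.2],"twist":0},{"translation":[0,0,0.12],"twist":0},{"translation":[0,0,0.05],"twist":0},{"translation":[0,0,0.015],"twist":0},{"translation":[0,0,0],"twist":0}]' 1 60
python3 -m inch '[{"translation":[0,0,0.01],"twist":0},{"translation":[0,0,0.01],"twist":0},{"translation":[0,0,0],"twist":0}]' 1 60
```

```text
t: 8.58
eef_pos: [0.4388, -0.3856, 0.0741]
tcp_rot: [-180.0, 0.0, -169.4]
contact_force: [0.5, -1.3, -7.2]
finger_gap: 0.719
grip_force: 60.0
t: 8.83
eef_pos: [0.439, -0.3863, 0.0707]
tcp_rot: [-179.9, 0.1, -169.4]
contact_force: [0.9, -0.5, -8.6]
finger_gap: 0.717
grip_force: 60.0
```

```bash
python3 -m inch '[{"translation":[0,0,0.01],"twist":0},{"translation":[0,0,0.01],"twist":0},{"translation":[0,0,0],"twist":0}]' 1 60
python3 -m inch '[{"translation":[0,0,0.01],"twist":0},{"translation":[0,0,0.005],"twist":0},{"translation":[0,0,0],"twist":0}]' 1 60
```

```text
t: 9.08
eef_pos: [0.4388, -0.3861, 0.0659]
tcp_rot: [-180.0, 0.0, -169.4]
contact_force: [1.3, -0.6, -3.6]
finger_gap: 0.72
grip_force: 60.0
t: 9.33
eef_pos: [0.44, -0.386, 0.0636]
tcp_rot: [-179.9, 0.1, -169.4]
contact_force: [3.9, 1.6, 3.5]
finger_gap: 0.719
grip_force: 60.0
```

```bash
python3 -m inch '[{"translation":[0.023,0,-0.036],"twist":0},{"translation":[0.024,0,-0.035],"twist":0},{"translation":[0.027,0,-0.031],"twist":0},{"translation":[0.027,0,-0.031],"twist":0},{"translation":[0.03,0,-0.029],"twist":0},{"translation":[0.03,0,-0.028],"twist":0},{"translation":[0.033,0,-0.025],"twist":0},{"translation":[0.033,0,-0.025],"twist":0},{"translation":[0.035,0,-0.022],"twist":0},{"translation":[0.035,0,-0.021],"twist":0}]' 1 12
python3 -m inch '[{"translation":[0.037,0,-0.018],"twist":0},{"translation":[0.037,0,-0.017],"twist":0},{"translation":[0.026,0,-0.01],"twist":0},{"translation":[0.026,0,-0.009],"twist":0},{"translation":[0,0,0],"twist":0},{"translation":[0,0,0],"twist":0}]' 1 12
python3 -m inch '[{"translation":[0,0,0],"twist":0},{"translation":[0,0,0],"twist":0},{"translation":[0,0,0],"twist":0}]' 1 60
python3 - <<'E'
from h import *
im,X,Y,Z=coarse_tilt()
m=(Y<20)&(Z>-135)&(Z<-30);b=np.polyfit(Z[m],X[m],1)
print(len(X),m.sum(),"lean from upright",np.degrees(np.arctan(b[0])))
can=np.zeros((300,300),np.uint8);can[np.clip(100-Z,0,299).astype(int),np.clip(X+220,0,299).astype(int)]=255
cv2.imwrite("pics/g.png",np.hstack([cv2.resize(im[150:420,130:430],(333,300)),cv2.cvtColor(can,8)]))
E
```

```text
t: 10.17
eef_pos: [0.3797, -0.3971, 0.1201]
tcp_rot: [-180.0, 0.1, -169.4]
contact_force: [4.1, 0.8, 1.3]
finger_gap: 0.723
grip_force: 12.0
t: 10.67
eef_pos: [0.3545, -0.4019, 0.1305]
tcp_rot: [-180.0, 0.0, -169.5]
contact_force: [3.0, 1.9, 7.2]
finger_gap: 0.719
grip_force: 12.0
t: 10.92
eef_pos: [0.3547, -0.4018, 0.1305]
tcp_rot: [-180.0, -0.0, -169.4]
contact_force: [2.1, 1.8, 8.9]
finger_gap: 0.718
grip_force: 60.0
2638 973 lean from upright 24.050396580696162
```

View pics/g.png

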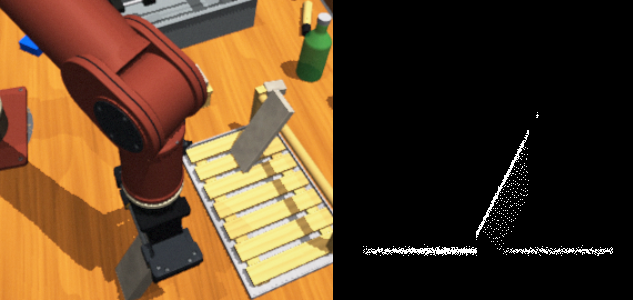

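The stone leans about 26° from upright with its lower edge on the bench. I'm lifting it and taking it to the rack.

```bash
python3 -m inch '[{"translation":[0,0,-0.03],"twist":0},{"translation":[0,0,-0.06],"twist":0},{"translation":[0,0,-0.1],"twist":0},{"translation":[0,0,-0.08],"twist":0},{"translation":[0,0,-0.03],"twist":0}]' 1 60
python3 -m inch '[{"translation":[-0.08,0,0],"twist":0},{"translation":[-0.15,0,0],"twist":0},{"translation":[-0.15,0,0],"twist":0},{"translation":[-0.15,0,0],"twist":0},{"translation":[-0.15,0,0],"twist":0},{"translation":[-0.15,0,0],"twist":0},{"translation":[-0.15,0,0],"twist":0},{"translation":[-0.15,0,0],"twist":0},{"translation":[-0.1,0,0],"twist":0},{"translation":[-0.05,0.005,0],"twist":0}]' 1 60
python3 -m inch '[{"translation":[-0.03,0,0],"twist":0},{"translation":[0,0,0],"twist":0},{"translation":[0,0,0],"twist":0}]' 1 60
cat > look.py <<'E'
from h import *
import sys
R=np.array([.6,-.33]);a=np.radians(10.5);u=np.array([np.cos(a),np.sin(a)]);v=np.array([-u[1],u[0]])
s=ctrl.read_state();e=s["eef_pos"];w=(e[:2]-R)*1e3
print("grip X,Y,z",np.round([w@u,w@v,(e[2]+.0187)*1e3],1),"yaw",s["tcp_rot"][2])
im,d=eyes.camera("side");P=pts("side",d)
X=(P[...,:2]-R)@u*1e3;Y=(P[...,:2]-R)@v*1e3;Z=P[...,2]*1e3
m=(d>0)&(Y>-58)&(Y<10)&(Z>35)&(Z<150)&(X>-60)&(X<60)
q=np.c_[X[m],Y[m],Z[m]]
# front face: RANSAC plane
rng=np.random.default_rng(0);best=None
for _ in range(400):
    p=q[rng.choice(len(q),3,False)];n=np.cross(p[1]-p[0],p[2]-p[0]);L=np.linalg.norm(n)
    if L<200: continue
    n/=L; n*=-np.sign(n[0]);
    if n[0]>-.7: continue
    k=abs((q-p[0])@n)<2.
    if best is None or k.sum()>best.sum():best=k
f=q[best];c=f.mean(0);n=np.linalg.svd(f-c)[2][2];n*=-np.sign(n[0])
print("front plane",best.sum(),len(q),"n",np.round(n,3),"lean",np.round(np.degrees(np.arcsin(n[2])),1),"squareness",np.round(np.degrees(np.arctan2(n[1],-n[0])),1))
g=lambda z:c[0]-((z-c[2])*n[2])/n[0]
print("front-face X at z=22 and 137:",np.round([g(22),g(137)],1),"back face at bar height X",round(g(137)+30/np.hypot(n[0],0),1),"Y ext",np.round(np.percentile(f[:,1],[1,99]),1),"Z ext",np.round(np.percentile(f[:,2],[.5,99.5]),1))
cv2.imwrite("pics/"+sys.argv[1],cv2.resize(im[200:420,250:480],None,fx=2.6,fy=2.6))
E
python3 look.py r1.png
```

```text
t: 11.38
eef_pos: [0.3544, -0.4022, 0.1919]
tcp_rot: [-179.9, -0.0, -169.5]
contact_force: [0.3, -0.9, -7.9]
finger_gap: 0.719
grip_force: 60.0
t: 12.22
eef_pos: [0.6091, -0.3508, 0.1875]
tcp_rot: [179.9, -0.1, -169.2]
contact_force: [-1.4, 1.6, -7.6]
finger_gap: 0.72
grip_force: 60.0
t: 12.47
eef_pos: [0.6111, -0.3531, 0.1894]
tcp_rot: [180.0, -0.1, -169.5]
contact_force: [-0.1, -0.1, -6.5]
finger_gap: 0.72
grip_force: 60.0
grip X,Y,z [  6.7 -24.7 208.1] yaw -169.48901718161744
front plane 703 981 n [-0.893 -0.004  0.449] lean 26.7 squareness -0.3
front-face X at z=22 and 137: [-95.1 -37.3] back face at bar height X -3.7 Y ext [-56.4   5. ] Z ext [ 90.3 149.7]
```

```bash
python3 -m inch '[{"translation":[-0.05,0,0],"twist":0},{"translation":[-0.05,0,0],"twist":0},{"translation":[-0.025,0,0.03],"twist":0},{"translation":[0,0,0.06],"twist":0},{"translation":[0,0,0.04],"twist":0},{"translation":[0,0,0.02],"twist":0},{"translation":[0,0,0.01],"twist":0},{"translation":[0,0,0],"twist":0},{"translation":[0,0,0],"twist":0}]' 1 60
python3 look.py r2.png
```

```text
t: 13.27
eef_pos: [0.6368, -0.3481, 0.1581]
tcp_rot: [-180.0, 0.0, -169.4]
contact_force: [-0.1, 0.2, -7.5]
finger_gap: 0.718
grip_force: 60.0
grip X,Y,z [ 32.9 -24.5 176.8] yaw -169.44815721967646
front plane 1250 1662 n [-0.892 -0.007  0.453] lean 26.9 squareness -0.5
front-face X at z=22 and 137: [-53.2   5.2] back face at bar height X 38.8 Y ext [-56.2   5.1] Z ext [ 39.9 149.3]
```

```bash
python3 -m inch '[{"translation":[-0.01,0,0.01],"twist":0},{"translation":[0,0,0.008],"twist":0},{"translation":[0,0,0.005],"twist":0},{"translation":[0,0,0],"twist":0}]' 1 60
python3 -m inch '[{"translation":[0,0,0.005],"twist":0},{"translation":[0,0,0],"twist":0}]' 1 60
python3 look.py r3.png
```

```text
t: 13.65
eef_pos: [0.6391, -0.3473, 0.1532]
tcp_rot: [180.0, 0.0, -169.4]
contact_force: [-1.0, 0.5, -7.6]
finger_gap: 0.72
grip_force: 60.0
t: 13.82
eef_pos: [0.6392, -0.3473, 0.1529]
tcp_rot: [-180.0, 0.0, -169.4]
contact_force: [-0.1, 1.3, -3.7]
finger_gap: 0.721
grip_force: 60.0
grip X,Y,z [ 35.4 -24.2 171.6] yaw -169.41470680529144
front plane 1300 1699 n [-0.892 -0.003  0.452] lean 26.9 squareness -0.2
front-face X at z=22 and 137: [-48.1  10.1] back face at bar height X 43.7 Y ext [-55.8   5.5] Z ext [ 36.2 149.7]
```

```bash
python3 -m inch '[{"translation":[-0.006,0,0],"twist":0},{"translation":[-0.006,0,0.0],"twist":0},{"translation":[0,0,0],"twist":0}]' 1 60
python3 -m inch '[{"translation":[-0.005,0,0.003],"twist":0},{"translation":[0,0,0.0],"twist":0}]' 1 60
python3 look.py r4.png
```

```text
t: 14.12
eef_pos: [0.6407, -0.3473, 0.1525]
tcp_rot: [180.0, -0.1, -169.4]
contact_force: [-3.8, 1.5, -0.7]
finger_gap: 0.718
grip_force: 60.0
t: 14.28
eef_pos: [0.6416, -0.3472, 0.1521]
tcp_rot: [180.0, -0.1, -169.5]
contact_force: [-5.2, 0.6, 1.8]
finger_gap: 0.715
grip_force: 60.0
grip X,Y,z [ 37.8 -24.5 170.8] yaw -169.45116378354356
front plane 1319 1729 n [-0.886 -0.005  0.463] lean 27.6 squareness -0.3
front-face X at z=22 and 137: [-47.7  12.5] back face at bar height X 46.3 Y ext [-56.2   5.5] Z ext [ 36.2 149.7]
```

```bash
python3 -m inch '[{"translation":[0,0,0],"twist":0},{"translation":[0,0,0],"twist":0},{"translation":[0,0,0],"twist":0}]' 1 20
python3 -m inch '[{"translation":[0,0,0],"twist":0},{"translation":[0,0,0],"twist":0},{"translation":[0,0,0],"twist":0}]' 1 5
python3 look.py r5.png
```

```text
t: 14.58
eef_pos: [0.6426, -0.3468, 0.1518]
tcp_rot: [-180.0, 0.0, -169.4]
contact_force: [-1.5, 0.9, -1.7]
finger_gap: 0.72
grip_force: 20.0
t: 14.83
eef_pos: [0.6428, -0.3467, 0.1518]
tcp_rot: [-180.0, 0.0, -169.4]
contact_force: [-0.6, 0.2, -4.0]
finger_gap: 0.724
grip_force: 5.0
grip X,Y,z [ 39.  -24.2 170.5] yaw -169.4072748961556
front plane 1320 1737 n [-0.883  0.002  0.47 ] lean 28.0 squareness 0.1
front-face X at z=22 and 137: [-48.1  13.2] back face at bar height X 47.2 Y ext [-55.8   5.6] Z ext [ 36.2 149.6]
```

```bash
python3 -m inch '[{"translation":[0,0,0],"twist":0},{"translation":[0,0,-0.004],"twist":0},{"translation":[0,0,-0.004],"twist":0},{"translation":[0,0,-0.004],"twist":0},{"translation":[0,0,0],"twist":0}]' 1 10
python3 look.py r6.png
```

```text
t: 15.3
eef_pos: [0.6422, -0.3467, 0.1539]
tcp_rot: [180.0, -0.0, -169.4]
contact_force: [-1.1, 0.2, -7.7]
finger_gap: 0.727
grip_force: 10.0
grip X,Y,z [ 38.4 -24.1 172.6] yaw -169.42818763884293
front plane 1302 1688 n [-0.896 -0.004  0.444] lean 26.4 squareness -0.3
front-face X at z=22 and 137: [-43.9  13.1] back face at bar height X 46.6 Y ext [-55.8   5.4] Z ext [ 35.6 149.4]
```

```bash
python3 -m inch '[{"translation":[0,0,0.004],"twist":0},{"translation":[0,0,0],"twist":0},{"translation":[0,0,0],"twist":0}]' 1 10
python3 -m inch '[{"translation":[0,0,0],"twist":0},{"translation":[0,0,0],"twist":0},{"translation":[0,0,0],"twist":0}]' 1 3
python3 look.py r7.png
```

```text
t: 15.6
eef_pos: [0.6424, -0.3467, 0.1537]
tcp_rot: [-180.0, 0.0, -169.4]
contact_force: [-0.6, 0.9, -4.0]
finger_gap: 0.721
grip_force: 10.0
t: 15.85
eef_pos: [0.6425, -0.3468, 0.1536]
tcp_rot: [-180.0, 0.0, -169.4]
contact_force: [0.3, 1.8, -3.5]
finger_gap: 0.725
grip_force: 3.0
grip X,Y,z [ 38.7 -24.3 172.3] yaw -169.42070987359793
front plane 1300 1698 n [-0.895 -0.002  0.446] lean 26.5 squareness -0.1
front-face X at z=22 and 137: [-43.8  13.5] back face at bar height X 47.0 Y ext [-55.9   5.4] Z ext [ 35.6 149.4]
```

```bash
python3 -m inch '[{"translation":[0,0,0],"twist":0},{"translation":[0,0,0],"twist":0},{"translation":[0,0,0],"twist":0},{"translation":[0,0,0],"twist":0}]' 0
python3 -m inch '[{"translation":[0,0,-0.03],"twist":0},{"translation":[0,0,-0.06],"twist":0},{"translation":[0,0,-0.15],"twist":0},{"translation":[0,0,-0.2],"twist":0},{"translation":[0,0,0],"twist":0}]' 0
python3 look.py r8.png
```

```text
t: 16.23
eef_pos: [0.6425, -0.3471, 0.1539]
tcp_rot: [-180.0, 0.0, -169.4]
contact_force: [0.4, 0.4, 0.5]
finger_gap: 0.938
grip_force: 0.0
t: 16.65
eef_pos: [0.6445, -0.3488, 0.2515]
tcp_rot: [-179.6, 0.5, -169.4]
contact_force: [-0.2, -1.1, 2.0]
finger_gap: 0.998
grip_force: 0.0
grip X,Y,z [ 40.3 -26.6 270.2] yaw -169.42868508329693
front plane 1295 1746 n [-0.892 -0.002  0.452] lean 26.9 squareness -0.1
front-face X at z=22 and 137: [-43.9  14.5] back face at bar height X 48.1 Y ext [-56.    5.5] Z ext [ 35.7 149.2]
```

View pics/r8.png

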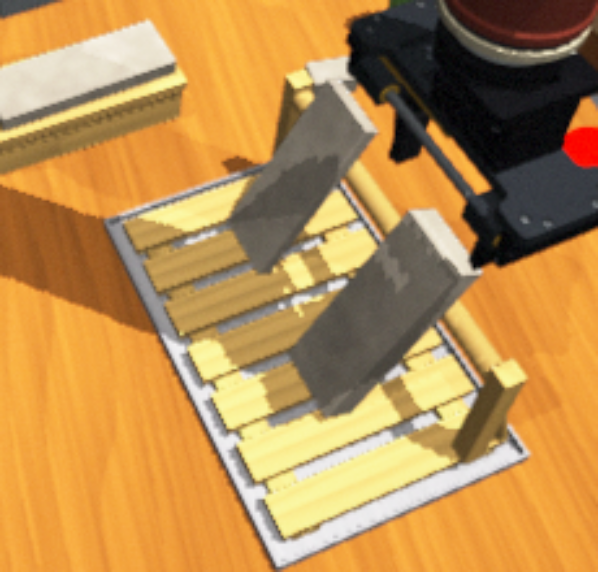

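The coarse stone stands at (390,300), leaning on the bar and square to it, well clear of the dry stone at (300,180). Next is the fine stone.

```bash
python3 -m inch '[{"translation":[0,0,-0.1],"twist":0},{"translation":[0.03,0.08,0],"twist":0},{"translation":[0.055,0.151,0],"twist":0},{"translation":[0.055,0.151,0],"twist":0},{"translation":[0.055,0.151,0],"twist":0},{"translation":[0.055,0.151,0],"twist":0},{"translation":[0.055,0.151,0],"twist":0}]' 0
python3 -m inch '[{"translation":[0.055,0.151,0],"twist":0},{"translation":[0.055,0.151,0],"twist":0},{"translation":[0.055,0.151,0],"twist":0},{"translation":[0.055,0.151,0],"twist":0},{"translation":[0.055,0.151,0],"twist":0},{"translation":[0.055,0.151,0],"twist":0},{"translation":[0.025,0.072,0],"twist":0},{"translation":[0,0,0],"twist":0},{"translation":[0,0,0],"twist":0}]' 0
python3 - <<'E'
from h import *
z=np.load("pics/top.npz");Pt=z["P"]
s=ctrl.read_state();print(s["eef_pos"],s["tcp_rot"])
im,d=eyes.camera("wrist");P=pts("wrist",d)
sd,dd=eyes.camera("side");Ps=pts("side",dd)
def fit(n,P,lo,hi,c=(.445,-.016),r=.13):
    q=P.reshape(-1,3);q=q[(q[:,2]>lo)&(q[:,2]<hi)&(np.hypot(q[:,0]-c[0],q[:,1]-c[1])<r)]
    if len(q)<50: print(n,len(q));return
    (cc,sz,an)=cv2.minAreaRect((q[:,:2]*1000).astype(np.float32))
    if sz[0]<sz[1]: an+=90;sz=sz[::-1]
    w=q[:,:2]-q[:,:2].mean(0);e=np.linalg.svd(w,full_matrices=False)[2][0]
    print(n,len(q),np.round(cc,1),np.round(sz,1),round((an+90)%180-90,1),"svd yaw",np.round(np.degrees(np.arctan(e[1]/e[0])),2),"mean",np.round(q.mean(0),4))
fit("top",Pt,.074,.087);fit("wrist",P,.074,.087);fit("side",Ps,.074,.087)
cv2.imwrite("pics/w.png",im)
E
```

```text
t: 17.28
eef_pos: [0.5507, -0.1927, 0.2616]
tcp_rot: [-180.0, 0.0, -169.4]
contact_force: [0.8, -0.2, 0.8]
finger_gap: 1.0
grip_force: 0.0
t: 18.03
eef_pos: [0.446, -0.0143, 0.262]
tcp_rot: [180.0, 0.1, -169.3]
contact_force: [0.1, -0.7, 0.3]
finger_gap: 0.999
grip_force: 0.0
[ 0.44595062 -0.01433779  0.26195195] [ 1.79998112e+02  6.79565914e-02 -1.69341398e+02]
top 1993 [449.1 -16.2] [185.3  63.3] 11.8 svd yaw 11.66 mean [ 0.4469 -0.0165  0.08  ]
wrist 9694 [450.4 -18.7] [185.1  63.1] 11.5 svd yaw 11.64 mean [ 0.4431 -0.0202  0.0793]
side 1368 [448.4 -19.7] [185.6  68.7] 11.8 svd yaw 11.53 mean [ 0.446  -0.0207  0.0779]
```

View pics/w.png

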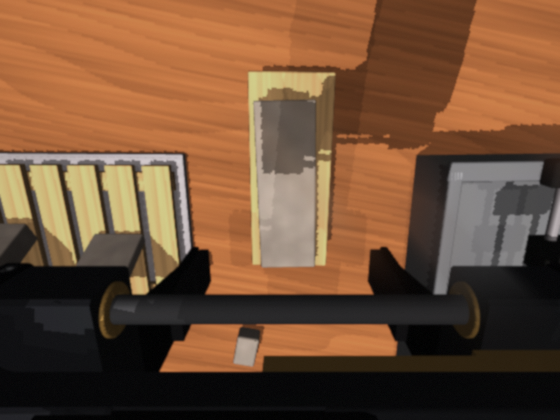

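The wrist picture shows the finishing stone at (287,180) on its box, and the fits agree to about 2 mm. I'm going down over its middle.

```bash
python3 -m inch '[{"translation":[-0.014,-0.019,0.1],"twist":-0.008},{"translation":[0,0,0.2],"twist":0},{"translation":[0,0,0.2],"twist":0},{"translation":[0,0,0.2],"twist":0},{"translation":[0,0,0.15],"twist":0},{"translation":[0,0,0.08],"twist":0},{"translation":[0,0,0.04],"twist":0},{"translation":[0,0,0.01],"twist":0},{"translation":[0,0,0],"twist":0},{"translation":[0,0,0],"twist":0}]' 0
```

```text
t: 18.97
eef_pos: [0.4506, -0.0181, 0.0665]
tcp_rot: [-180.0, 0.1, -168.5]
contact_force: [-0.0, 0.0, 0.4]
finger_gap: 1.002
grip_force: 0.0
```

```bash
python3 -m inch '[{"translation":[0,0,0.01],"twist":0},{"translation":[0,0,0.007],"twist":0},{"translation":[0,0,0],"twist":0},{"translation":[0,0,0],"twist":0}]' 0
python3 -m inch '[{"translation":[0,0,0],"twist":0},{"translation":[0,0,0],"twist":0},{"translation":[0,0,0],"twist":0},{"translation":[0,0,0],"twist":0},{"translation":[0,0,0],"twist":0},{"translation":[0,0,0],"twist":0},{"translation":[0,0,0],"twist":0}]' 1 40
python3 -m inch '[{"translation":[0,0,-0.03],"twist":0},{"translation":[0,0,-0.05],"twist":0},{"translation":[0,0,-0.1],"twist":0},{"translation":[0,0,-0.2],"twist":0},{"translation":[0,0,-0.2],"twist":0},{"translation":[0,0,-0.2],"twist":0},{"translation":[0,0,-0.1],"twist":0},{"translation":[0,0,0],"twist":0}]' 1 40
```

```text
t: 19.3
eef_pos: [0.4497, -0.0178, 0.0623]
tcp_rot: [180.0, 0.0, -168.5]
contact_force: [-0.6, -0.4, -0.2]
finger_gap: 1.003
grip_force: 0.0
t: 19.88
eef_pos: [0.4494, -0.0177, 0.062]
tcp_rot: [180.0, -0.0, -168.5]
contact_force: [-0.6, 1.9, 1.2]
finger_gap: 0.717
grip_force: 40.0
t: 20.55
eef_pos: [0.4517, -0.018, 0.2437]
tcp_rot: [-180.0, 0.5, -168.5]
contact_force: [0.3, -0.4, -3.7]
finger_gap: 0.718
grip_force: 40.0
```

```bash
python3 - <<'E'
from h import *
for cam in("top","side"):
    im,d=eyes.camera(cam);P=pts(cam,d)
    C=np.array([.5438,.2955]);a=np.radians(11.2);u=np.array([np.cos(a),np.sin(a)]);v=np.array([-u[1],u[0]])
    X=(P[...,:2]-C)@u*1e3;Y=(P[...,:2]-C)@v*1e3;Z=P[...,2]*1e3;ok=d>0
    def rep(n,m):
        if m.sum()<10: print(cam,n,m.sum());return
        b=np.polyfit(X[m],Y[m],1);print(cam,n,m.sum(),"X",np.round(np.percentile(X[m],[1,50,99]),1),"Y",np.round(np.percentile(Y[m],[1,50,99]),1),"slope deg",np.round(np.degrees(b[0]),2),"Y0",np.round(b[1],1),"z",np.round(np.median(Z[m]),1))
    for s in(-1,1): rep(f"rod{s}",ok&(abs(X)<180)&(abs(Y-22*s)<9)&(Z>113)&(Z<128)&((abs(X)<74)))
    for s in(-1,1):
        rep(f"stop{s}",ok&(abs(X-103*s)<14)&(abs(Y)<50)&(Z>144)&(Z<154))
        rep(f"ledge{s}",ok&(abs(X-86*s)<12)&(abs(Y)<50)&(Z>131)&(Z<139))
    for s in(-1,1): rep(f"rimY{s}",ok&(abs(X)<150)&(abs(Y-124*s)<12)&(Z>104)&(Z<114))
print(ctrl.read_state()["eef_pos"])
E
python3 -m inch '[{"translation":[-0.038,0.072,0],"twist":0},{"translation":[-0.076,0.144,0],"twist":0},{"translation":[-0.076,0.144,0],"twist":0},{"translation":[-0.076,0.144,0],"twist":0},{"translation":[-0.076,0.144,0],"twist":0},{"translation":[-0.076,0.144,0],"twist":0},{"translation":[-0.076,0.144,0],"twist":0}]' 1 40
python3 -m inch '[{"translation":[-0.076,0.144,0],"twist":0},{"translation":[-0.076,0.144,0],"twist":0},{"translation":[-0.076,0.144,0],"twist":0},{"translation":[-0.03,0.056,0],"twist":0},{"translation":[-0.012,0.022,0],"twist":0},{"translation":[0,0,0],"twist":0},{"translation":[0,0,0],"twist":0}]' 1 40
```

```text
top rod-1 259 X [-71.8  -0.7  72.8] Y [-27.3 -22.8 -17. ] slope deg 0.32 Y0 -22.5 z 122.3
top rod1 260 X [-71.6  -0.8  72.2] Y [16.7 21.1 27.1] slope deg 0.24 Y0 21.4 z 121.6
top stop-1 212 X [-110.5 -103.6  -95.4] Y [-34.9  -1.4  33.3] slope deg -2.99 Y0 -6.5 z 148.8
top ledge-1 175 X [-92.8 -84.7 -77.5] Y [-35.4  -0.8  32.7] slope deg 15.87 Y0 22.6 z 135.2
top stop1 202 X [ 94.6 102.3 111.2] Y [-34.2   1.   34.9] slope deg -16.48 Y0 30.2 z 149.0
top ledge1 254 X [76.9 86.4 97.3] Y [-33.8  -0.1  34.4] slope deg -1.6 Y0 2.4 z 134.9
top rimY-1 707 X [-146.7   -6.2  145.7] Y [-127.1 -120.1 -112.8] slope deg 0.24 Y0 -120.0 z 109.0
top rimY1 729 X [-146.6   -5.2  146.6] Y [112.4 119.2 127.2] slope deg 0.27 Y0 119.4 z 108.8
side rod-1 57 X [14.2 44.9 70.3] Y [-30.3 -26.  -19.7] slope deg -0.29 Y0 -25.3 z 119.0
side rod1 18 X [55.5 63.6 70.8] Y [14.7 18.7 22.4] slope deg -7.2 Y0 26.2 z 118.2
side stop-1 0
side ledge-1 0
side stop1 71 X [ 93.4 101.1 108.5] Y [-35.9  -2.8  32.1] slope deg 8.91 Y0 -19.3 z 146.7
side ledge1 100 X [75.1 87.4 96.2] Y [-37.7  -7.8  31.6] slope deg -4.1 Y0 0.5 z 132.9
side rimY-1 147 X [ 22.5  82.4 148.3] Y [-130.8 -122.7 -114.5] slope deg 0.24 Y0 -122.8 z 106.5
side rimY1 87 X [-148.1   85.2  147. ] Y [112.1 118.4 126.6] slope deg -0.15 Y0 118.5 z 106.5
[ 0.44942807 -0.01790253  0.23836822]
t: 21.23
eef_pos: [0.5079, 0.1863, 0.2354]
tcp_rot: [-179.9, -0.2, -168.5]
contact_force: [0.8, -0.2, -4.3]
finger_gap: 0.717
grip_force: 40.0
t: 21.82
eef_pos: [0.541, 0.2944, 0.2365]
tcp_rot: [-179.9, -0.1, -168.5]
contact_force: [0.6, -0.3, -4.0]
finger_gap: 0.719
grip_force: 40.0
```

```bash
cat > look2.py <<'E'
from h import *
import sys
C=np.array([.5440,.2951]);a=np.radians(11.45);u=np.array([np.cos(a),np.sin(a)]);v=np.array([-u[1],u[0]])
s=ctrl.read_state();e=s["eef_pos"];w=(e[:2]-C)*1e3;print("grip X,Y,tip z",np.round([w@u,w@v,e[2]*1e3],1),"yaw",round(s["tcp_rot"][2]+180,2),s["t"])
zb=float(sys.argv[1]) if len(sys.argv)>1 else e[2]*1e3-2   # expected underside
for cam in("top","side"):
    im,d=eyes.camera(cam);P=pts(cam,d);cv2.imwrite(f"pics/l_{cam}.png",im)
    X=(P[...,:2]-C)@u*1e3;Y=(P[...,:2]-C)@v*1e3;Z=P[...,2]*1e3
    m=(d>0)&(abs(X)<110)&(abs(Y)<37)&(Z>zb+13)&(Z<zb+27)
    for n,k in(("near",m&(X<-45)),("far",m&(X>45))):
        if k.sum()>20: 
            (c,sz,an)=cv2.minAreaRect(np.c_[X[k],Y[k]].astype(np.float32))
            print(cam,n,k.sum(),"X",np.round(np.percentile(X[k],[1,99]),1),"Y",np.round(np.percentile(Y[k],[1,50,99]),1),"topz",np.round(np.median(Z[k]),1),"rect",np.round(c,1),round((an+45)%90-45,1))
E
python3 look2.py
```

```text
grip X,Y,tip z [-3.100e+00 -1.000e-01  2.365e+02] yaw 11.47 21.8167
top far 37 X [72.6 88.3] Y [-30.7 -26.2 -18.3] topz 253.9 rect [ 80.4 -24.4] -1.2
side near 279 X [-97.2 -45.4] Y [-35.6  -5.3  28.6] topz 252.6 rect [-71.8  -3.2] 0.4
side far 94 X [45.7 86.9] Y [-34.8 -23.8   5.7] topz 252.6 rect [ 66.3 -12.9] 3.4
```

```bash
python3 -m inch '[{"translation":[-0.017,0,0.05],"twist":0},{"translation":[0,0,0.1],"twist":0},{"translation":[0,0,0.12],"twist":0},{"translation":[0,0,0.08],"twist":0},{"translation":[0,0,0.05],"twist":0},{"translation":[0,0,0.02],"twist":0},{"translation":[0,0,0],"twist":0},{"translation":[0,0,0],"twist":0}]' 1 40
python3 look2.py
```

```text
t: 22.58
eef_pos: [0.5452, 0.2968, 0.1548]
tcp_rot: [180.0, 0.1, -168.5]
contact_force: [-0.5, -0.4, -3.7]
finger_gap: 0.72
grip_force: 40.0
grip X,Y,tip z [  1.5   1.4 154.8] yaw 11.52 22.5833
top far 38 X [72.6 93. ] Y [-29.2 -25.7 -17.2] topz 172.2 rect [ 83.9 -25.7] 24.2
side near 241 X [-93.3 -45.6] Y [-33.2  -4.   32.5] topz 170.4 rect [-69.2   0.1] 1.2
side far 80 X [45.5 93. ] Y [-32.5 -23.9   6.1] topz 170.1 rect [ 75.5 -20.7] 31.3
```

```bash
python3 -m inch '[{"translation":[0.003,-0.006,0.02],"twist":0},{"translation":[0,0,0.02],"twist":0},{"translation":[0,0,0.015],"twist":0},{"translation":[0,0,0.01],"twist":0},{"translation":[0,0,0],"twist":0},{"translation":[0,0,0],"twist":0}]' 1 40
python3 look2.py
```

```text
t: 23.18
eef_pos: [0.5442, 0.2955, 0.1408]
tcp_rot: [-180.0, -0.0, -168.5]
contact_force: [0.6, -0.2, -3.3]
finger_gap: 0.718
grip_force: 40.0
grip X,Y,tip z [  0.3   0.3 140.8] yaw 11.54 23.1833
top far 41 X [ 73.8 107.4] Y [-32.8 -25.9 -19.1] topz 157.5 rect [ 90.7 -24.4] -9.3
side near 252 X [-94.4 -45.7] Y [-35.   -6.4  29.8] topz 156.3 rect [-70.4  -2.9] 0.7
side far 74 X [47.3 92.1] Y [-33.9 -25.9   5.4] topz 156.1 rect [ 77.  -21.7] 39.7
```

```bash
python3 -m inch '[{"translation":[0,0,0.005],"twist":0},{"translation":[0,0,0.005],"twist":0},{"translation":[0,0,0],"twist":0},{"translation":[0,0,0],"twist":0}]' 1 40
python3 -m inch '[{"translation":[0,0,0.004],"twist":0},{"translation":[0,0,0],"twist":0},{"translation":[0,0,0],"twist":0}]' 1 40
```

```text
t: 23.62
eef_pos: [0.5443, 0.2955, 0.1389]
tcp_rot: [-180.0, -0.0, -168.5]
contact_force: [-0.2, 0.3, -4.6]
finger_gap: 0.721
grip_force: 40.0
t: 23.87
eef_pos: [0.5443, 0.2955, 0.1381]
tcp_rot: [-180.0, -0.0, -168.5]
contact_force: [0.1, 0.3, -3.5]
finger_gap: 0.723
grip_force: 40.0
```

```bash
python3 -m inch '[{"translation":[0,0,0.004],"twist":0},{"translation":[0,0,0],"twist":0},{"translation":[0,0,0],"twist":0}]' 1 40
python3 -m inch '[{"translation":[0,0,0.003],"twist":0},{"translation":[0,0,0],"twist":0},{"translation":[0,0,0],"twist":0}]' 1 40
```

```text
t: 24.12
eef_pos: [0.5443, 0.2954, 0.1373]
tcp_rot: [-180.0, -0.0, -168.5]
contact_force: [-1.2, 0.3, -4.2]
finger_gap: 0.718
grip_force: 40.0
t: 24.37
eef_pos: [0.5444, 0.2955, 0.1371]
tcp_rot: [180.0, 0.0, -168.5]
contact_force: [-2.2, -0.8, -0.2]
finger_gap: 0.723
grip_force: 40.0
```

```bash
python3 -m inch '[{"translation":[0,0,0.001],"twist":0},{"translation":[0,0,0],"twist":0},{"translation":[0,0,0],"twist":0}]' 1 4
python3 -m inch '[{"translation":[0,0,0],"twist":0},{"translation":[0,0,0],"twist":0},{"translation":[0,0,0],"twist":0},{"translation":[0,0,0],"twist":0}]' 0
python3 -m inch '[{"translation":[0,0,-0.03],"twist":0},{"translation":[0,0,-0.1],"twist":0},{"translation":[0,0,-0.2],"twist":0},{"translation":[0,0,-0.2],"twist":0},{"translation":[0,-0.15,-0.1],"twist":0},{"translation":[0,-0.2,0],"twist":0},{"translation":[0,-0.2,0],"twist":0},{"translation":[0,-0.2,0],"twist":0},{"translation":[0,-0.15,0],"twist":0},{"translation":[0,0,0],"twist":0}]' 0
python3 look2.py 135
python3 look.py r9.png
python3 - <<'E'
import cv2,numpy as np
a=cv2.imread("pics/l_top.png")[60:270,90:490];b=cv2.imread("pics/l_side.png")[60:420,180:480]
cv2.imwrite("pics/z.png",np.hstack([cv2.resize(a,(460,242)).copy() if 0 else cv2.copyMakeBorder(cv2.resize(a,(460,242)),0,138,0,0,0),cv2.resize(b,(317,380))]))
E
```

```text
t: 24.62
eef_pos: [0.5444, 0.2956, 0.1371]
tcp_rot: [180.0, 0.0, -168.5]
contact_force: [-3.1, -2.2, 3.8]
finger_gap: 0.726
grip_force: 4.0
t: 24.95
eef_pos: [0.5445, 0.2956, 0.1365]
tcp_rot: [180.0, 0.0, -168.5]
contact_force: [0.2, 0.3, 0.4]
finger_gap: 0.939
grip_force: 0.0
t: 25.78
eef_pos: [0.5819, 0.1104, 0.2636]
tcp_rot: [-179.8, 0.1, -169.0]
contact_force: [0.7, -1.0, 0.2]
finger_gap: 1.002
grip_force: 0.0
grip X,Y,tip z [   0.5 -188.5  263.6] yaw 10.97 25.7833
top near 729 X [-109.6  -45.3] Y [-31.3  -0.   32.2] topz 154.2 rect [-77.5  -0.1] -0.2
top far 669 X [ 45.8 108.9] Y [-32.3   0.2  32.8] topz 154.4 rect [77.4 -0. ] -0.4
side near 259 X [-104.4  -45.5] Y [-33.8  -5.5  30.3] topz 152.5 rect [-77.   -1.3] 0.6
side far 127 X [45.9 84.1] Y [-34.4 -14.1  30.6] topz 152.2 rect [64.7 -2. ] 1.4
grip X,Y,z [ 62.6 443.6 281.9] yaw -168.64777380439818
front plane 1291 1737 n [-0.892 -0.005  0.452] lean 26.9 squareness -0.3
front-face X at z=22 and 137: [-44.   14.4] back face at bar height X 48.0 Y ext [-56.    5.5] Z ext [ 36.1 149.6]
```

View pics/z.png

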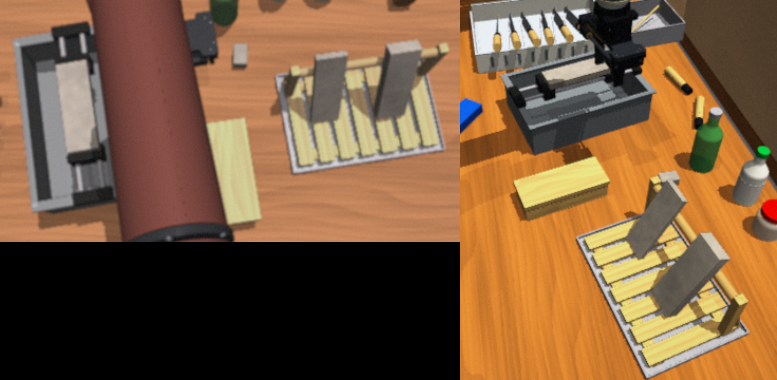

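The fine stone lies level on the bridge at (75,110), with both ends at 154 mm and Y centred. The coarse stone (397,80) and the dry stone (328,87) both lean on the rack, and the gripper is clear.

```bash
python3 -c "
from station import workorder
print(workorder.sign_off())"
```

```text
the job is handed in; nothing more can be done
None
```

The job is handed in: the coarse stone leans on the rest bar at about 27° from upright, square to it and clear of the drying stone, and the finishing stone lies level on both ledges of the bridge, in line with it.

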